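# Prise the split ring off the cutter spindle

## Robot

A 7-joint arm with a two-finger parallel gripper is mounted at the origin on the work surface. World frame = base frame: x ahead of the robot, y to its left, z up, the work surface at z = 0. Lengths are in m, angles in rad, forces in N, time in s.
With the tool pointing down it reaches from about 0.425 to 0.875 m from the base axis. Payload 4.7 kg.
Tool frame: the origin (TCP) lies midway between the tips of the shut fingers; the grasp point (between the pads) lies 19 mm behind it; x points along the fingers, z is the direction in which the jaws open and shut, and the axes are right-handed (so a half turn about x gives the same grasp; the last joint's range is limited). The gripper opens to 87 mm and grips with 3 to 60 N. Pads are 19 mm wide; open, the fingers measure 117 mm over their backs; the gripper's body (75 mm by 190 mm) begins 51 mm behind the grasp point.
Start: joints at [-1.247, 0.321, -0.07, 1.45, 0.023, 1.371, -0.057], TCP at [0.198, 0.619, 0.223] pointing down, gripper open.
Joint ranges: [-2.86, 2.86], [-0.3, 2.09], [-1.38, 1.24], [0.06, 2.45], [-1.56, 4.7], [0.09, 2.05], [-2.69, 2.69]. Speed limits (rad/s): [2.57, 2.57, 3.14, 3.14, 3.14, 3.14, 3.14].

## Interface

Orientations are given as a rotation vector (axis times angle).
In Python, from bench import ctrl, vision, close_job gives the robot as it stands. The module is installed in compiled form; this text tells all that it offers.
- The arm moves only by the tool servo_tool, never from a script. Its argument "commands" is a list that holds one entry, the list of rows, each a list of 7 numbers: the turn, a rotation vector about the tool's x, y, z in degrees, then the shift along the tool's x, y, z in mm, then the finger opening in mm, from 0 to 87. In form: [[[wx, wy, wz, x, y, z, grip], ...]]. A call has 1 to 5 rows; each row is the pose to reach, as a shift and turn from the pose commanded when the call began, along the tool's axes at that moment; what a row does not reach only later rows make up. A row lasts 1/8 s, in which the tool goes at most 62.5 mm and 10.7 degrees, less where a joint would pass 70% of its speed; a pose out of reach is approached as far as the arm can. A call with a gripper value outside its range is refused whole. The fingers move at their own pace and stop on an object; "newtons" is the grip in N (left out, the last holds). Time passes only in rows, so rows that repeat a pose let the fingers close. It gives the time, the measured TCP pose, the force and the opening at its end, in the units of the state.
- ctrl.get_state(): the state, without advancing time (a new reading comes with each control period).
- vision.get_image(name): name is "scene" or "top" or "wrist"; returns the picture (420x560x3 uint8, red, green, blue); there is no depth.
- vision.camera_info(name): a dict with "fov_y" (degrees; the focal length in pixels is half the picture's height over the tangent of half this angle, whatever the lens; pixels are square), "cx", "cy" (the principal point, pixels), "pose" (4x4, takes a point from camera to world coordinates). Camera axes: x right, y down, z forward; pixel columns grow to the right and rows downward; lengths in m; the calibration is good to about 2 mm. A picture is of the moment at which its call begins: read the wrist's pose just before it. camera_info takes no time and is no camera call; for the wrist camera it gives the pose at the moment of the call.
- close_job(): hands the job in, once; it reports no verdict.
The state is a dict: "time": time; "joint_positions": joint angles; "qd": joint speeds; "joint_torque": joint torques, N m; "position": TCP position; "tool_rot": TCP orientation; "ft_force": force on the tool from outside, world axes, zero at the start; "torque": the same for the moment, N m; "grip_width": opening from 0.0 (shut) to 1.0 (fully open).
Only numpy, scipy, OpenCV 4.12 (cv2) and the standard library are available. Lean on these libraries where they do the work, as an engineer would, in place of code of your own. Each camera call takes 0.05 s, during which the arm holds its last target. There are 200 camera calls.

## Task

Take the pick from its rack, slide its toe into the notch under the end of the split ring and gently prise the ring up past its catches, without forcing the pick against the hub and without touching the ring with the gripper before it is out of its groove. Then hang the pick back in its slot, lift the ring off the spindle and lay it flat in the steel tray; leave everything else alone.

Things in the scene. Friction and masses are not known exactly. Their poses are not given: they have to be found in the camera images.
- ring: dark steel split ring, flat: 50 mm outside, 28 mm bore, 4 mm thick, 35 g. Origin at the centre of its underside, z up. Its gap runs from 130 to 162 degrees counter-clockwise from its +x, seen from above; the end to be lifted begins there, at 162, and lies across its -x axis, over the hub's notch. A red key on the hub stands in the gap, so ring and hub point the same way within 8 degrees
- ring_end (a point): underside of the ring at the end to be lifted: 20 mm from the ring's centre along its -x, in the middle of the notch
- hub: white hub with steel spindle and 170 mm aluminium cutting disc, fixed on the machine. Origin on the axis at the machine's top, z up. Disc top at z = 10 mm; round ledge, radius 32 mm, top at z = 23 mm; on it a round seat, radius 23 mm, top at z = 29 mm, where the ring lies. Spindle radius 12 mm, above z = 40 mm 9.5 mm, top at z = 58 mm
- notch (a point): floor of the notch in the hub's seat, under the ring's end, 20 mm from the axis on the hub's -x side. The notch is about 22 mm wide, open to the outside, 6 mm high under the ring, and ends at a round wall 17.5 mm from the axis; its floor is the ledge (z = 23 mm in the hub), which runs out to radius 32 mm
- catch (a point): foremost of three brass sprung wedges in the spindle (towards the notch, and 75 degrees round from it either way), centre z = 36 mm, 5 mm proud, which hold the ring down. Lifting the end 12 to 16 mm, with up to about 15 N, brings the ring past all three; it then rests loosely on them, its centre 7 to 10 mm above the seat, slanted by some 20 degrees, far side low
- machine: stainless drive base of a vegetable cutter, 200 x 240 x 90 mm high, fixed. Origin at the centre of its underside
- pick: pick with adjustable stem, hanging upright in the rack, 90 g. Origin on the stem's axis 75 mm under the collar, z up, x towards the toe. Blue handle 14 x 14 mm, z 80 to 135 mm; dark collar 28 mm square, z 75 to 80 mm; stem 8 mm thick; at its bottom the toe, a flat bar along +x, 4 mm thick, 8 mm wide, its end 19 mm from the axis. The toe's underside may be anywhere from z = -10 to +10 mm: feel for it
- rack: fixed tool rack, aluminium top 84 (x) x 160 (y) mm with its surface at z = 98 mm. Origin at the centre of its underside. Two slots in the top, 44 mm long (along x) and 16 mm wide, at y = +40 and -40 mm. Pick and brush hang in them by their collars, stem 6 mm to -x of the slot's centre, toe to +x; which is in which varies. To hang the pick, lower it upright, toe to +x, until the collar rests
- tray: open steel tray, 170 (x) x 150 (y) x 28 mm high, walls and floor 4-5 mm, fixed. Origin at the centre of its underside
- brush: small white-headed brush with yellow handle hanging in the rack's other slot; leave alone
- oil_bottle: amber oil bottle, 60 mm wide, 200 mm high; leave alone. Origin at its underside
- drink_can: green can, 66 mm wide, 115 mm high; leave alone. Origin at its underside
- mug: white mug, 80 mm wide, 90 mm high; leave alone. Origin at its underside
- jar: glass jar with red lid, 70 mm wide, 90 mm high; leave alone. Origin at its underside
- spare_disc: spare cutting disc lying flat, 100 mm wide, with a white hub; leave alone. Origin at its underside
- pepper_mill: dark wooden pepper mill, 52 mm wide, 135 mm high; leave alone. Origin at its underside

How it is judged:
By the outcome, as a careful person would: the job done as asked, in the order asked, and still so for the second after the job is handed in, with the robot touching nothing.
It also fails if it takes over 72 s, if anything falls off the work surface, if the arm or the gripper's body presses on something with over 40 N, if the wrist force passes 120 N, or if a joint passes its speed limit or range.

## Working session

There is one attempt and no reset: what is moved stays moved. The work goes in short steps, Python scripts to look and compute and a tool call to move; the robot and the scene stay as the last step left them, time stands still between calls to the robot, and variables do not carry over. Pictures are saved under pics/ and viewed, about 8 in all and at most 12, crops included, and the job is handed in when it is done.

Besides the shell and the picture viewer there is one more tool, called after "Request:" by a JSON object that holds its "op" and its "data", one argument or row to a line. servo_tool: Moves the arm, as the interface text tells. Its arguments: {"type":"object","properties":{"commands":{"type":"array"},"newtons":{"type":"number"}},"required":["commands"]}

```bash
mkdir -p pics; cat > h.py <<'E'
import numpy as np, cv2
from bench import ctrl, vision
from scipy.spatial.transform import Rotation as R
def K(n):
    i=vision.camera_info(n); f=210/np.tan(np.radians(i['fov_y'])/2); return f,i['cx'],i['cy'],np.array(i['pose'])
def ray(n,u,v,k=None):
    f,cx,cy,P=k or K(n); d=P[:3,:3]@np.array([(u-cx)/f,(v-cy)/f,1]); return P[:3,3],d
def onz(n,u,v,z,k=None):
    o,d=ray(n,u,v,k); return o+d*(z-o[2])/d[2]
def proj(n,p,k=None):
    f,cx,cy,P=k or K(n); q=P[:3,:3].T@(np.array(p)-P[:3,3]); return np.array([cx+f*q[0]/q[2],cy+f*q[1]/q[2]])
def snap(n,fn):
    k=K(n); im=vision.get_image(n); cv2.imwrite('pics/'+fn,im[:,:,::-1]); return im,k
def totool(p):
    "shift in tool axes (mm) from the current TCP to world point p"
    s=ctrl.get_state(); return R.from_rotvec(s['tool_rot']).as_matrix().T@(np.array(p)-s['position'])*1000
E
python3 - <<'E'
from h import *
np.set_printoptions(precision=4,suppress=True)
a,_=snap('scene','s0.png');b,_=snap('top','t0.png')
for n in('scene','top'): print(n,vision.camera_info(n))
s=ctrl.get_state();print(s); print(R.from_rotvec(s['tool_rot']).as_matrix())
E
```

```text
scene {'fov_y': 55.99922921838138, 'cx': 282.00346790998873, 'cy': 210.0833935238227, 'pose': array([[ 0.7206,  0.5401, -0.4347,  1.0678],
       [ 0.6932, -0.5469,  0.4695, -0.4814],
       [ 0.0159, -0.6397, -0.7685,  0.9172],
       [ 0.    ,  0.    ,  0.    ,  1.    ]])}
top {'fov_y': 53.61332655509245, 'cx': 279.989347023032, 'cy': 208.52317195566175, 'pose': array([[ 0.0028, -0.9841,  0.1776,  0.3726],
       [-0.9999, -0.0051, -0.0126,  0.023 ],
       [ 0.0133, -0.1775, -0.984 ,  1.2592],
       [ 0.    ,  0.    ,  0.    ,  1.    ]])}
{'time': 0.1, 'joint_positions': array([-1.2469,  0.3217, -0.0701,  1.4515,  0.0226,  1.3708, -0.0569]), 'qd': array([-0.001 , -0.0016, -0.0004, -0.0031, -0.0003,  0.0028,  0.002 ]), 'joint_torque': array([ -0.    , -49.2577,  -0.4055, -31.3399,  -0.0641,   0.0395,
         0.0001]), 'position': array([0.1981, 0.6186, 0.2216]), 'tool_rot': array([-0.9791,  1.3413,  0.9773]), 'ft_force': array([-0.5079,  0.6299,  0.4145]), 'torque': array([-0.034 , -0.0293, -0.0239]), 'grip_width': 0.9990480538990683}
[[-0.0004 -0.9524  0.3049]
 [-0.0016  0.3049  0.9524]
 [-1.     -0.0001 -0.0017]]
```

View pics/t0.png

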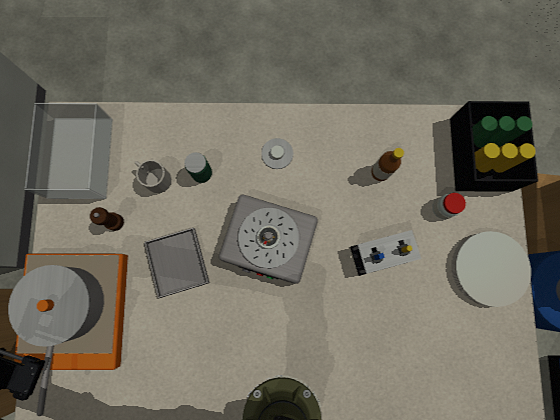

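View pics/s0.png

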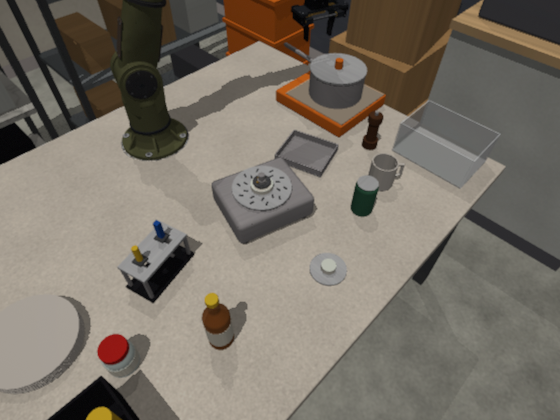

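The top view shows the machine at (266,238), the tray at (177,262) and the rack at (383,253), with the blue pick at (377,255) and the yellow brush at (404,246). Next I'll take coarse positions and the wrist camera's mounting.

```bash
python3 - <<'E'
from h import *
np.set_printoptions(precision=4,suppress=True)
b=cv2.imread('pics/t0.png')[:,:,::-1].astype(int)
m=(b[:,:,2]>b[:,:,0]+50)&(b[:,:,2]>b[:,:,1]+30); m[:,500:]=0
v,u=np.nonzero(m);print('blue',u.mean(),v.mean(),len(u),onz('top',u.mean(),v.mean(),.14))
print('disc',onz('top',268,238,.105),'tray',[onz('top',*p,.028) for p in((145,241),(194,229),(209,284),(160,297))])
print('machine',[onz('top',*p,.09) for p in((239,195),(317,214),(303,283),(222,262))])
print('rack',[onz('top',*p,.098) for p in((358,246),(410,232),(417,261),(364,275))])
s=ctrl.get_state();T=np.eye(4);T[:3,:3]=R.from_rotvec(s['tool_rot']).as_matrix();T[:3,3]=s['position']
i=vision.camera_info('wrist');print(i['fov_y'],i['cx'],i['cy'],'\n',np.linalg.inv(T)@i['pose'])
E
```

```text
blue 380.9259259259259 255.59259259259258 27 [ 0.4473 -0.2633  0.14  ]
disc [0.4973 0.0414 0.105 ] tray [array([0.4951, 0.406 , 0.028 ]), array([0.5315, 0.263 , 0.028 ]), array([0.3706, 0.2131, 0.028 ]), array([0.3333, 0.3531, 0.028 ])]
machine [array([0.6224, 0.1259, 0.09  ]), array([ 0.5682, -0.0977,  0.09  ]), array([ 0.3742, -0.0563,  0.09  ]), array([0.4312, 0.1694, 0.09  ])]
rack [array([ 0.4766, -0.2107,  0.098 ]), array([ 0.5167, -0.359 ,  0.098 ]), array([ 0.4355, -0.3743,  0.098 ]), array([ 0.3964, -0.2249,  0.098 ])]
65.18077234780334 273.1558258751464 211.58169662639983 
 [[-0.001  -0.2638  0.9646 -0.1635]
 [ 0.001  -0.9646 -0.2638  0.0734]
 [ 1.      0.0007  0.0013  0.001 ]
 [ 0.      0.      0.      1.    ]]
```

Request:
{"op": "servo_tool", "data": {
  "commands": [
    [[0,0,0,-20,-35,-35,87],[0,0,0,-40,-75,-75,87],[0,0,0,-60,-115,-115,87],[0,0,0,-78,-155,-155,87],[0,0,0,-78,-195,-195,87]]
  ]
}}

```text
time: 0.72
position: [0.3256, 0.3726, 0.302]
tool_rot: [-0.977, 1.337, 0.978]
ft_force: [0.8, 0.6, -0.6]
grip_width: 0.997
```

Request:
{"op": "servo_tool", "data": {
  "commands": [
    [[0,0,0,0,-40,-40,87],[0,0,0,0,-80,-80,87],[0,0,0,0,-120,-120,87],[0,0,0,0,-160,-160,87],[0,0,0,0,-200,-200,87]]
  ]
}}

```text
time: 1.35
position: [0.4543, 0.1206, 0.3004]
tool_rot: [-0.978, 1.34, 0.978]
ft_force: [0.6, 0.8, -1.0]
grip_width: 0.997
```

Request:
{"op": "servo_tool", "data": {
  "commands": [
    [[0,0,0,0,-40,-40,87],[0,0,0,0,-66,-64,87],[0,0,0,0,-66,-64,87],[0,0,0,0,-66,-64,87]]
  ]
}}

```text
time: 1.85
position: [0.4968, 0.0423, 0.3002]
tool_rot: [-0.978, 1.34, 0.98]
ft_force: [-0.2, 0.1, -0.0]
grip_width: 1.003
```

```bash
python3 - <<'E'
from h import *
np.set_printoptions(precision=4,suppress=True)
a,k=snap('wrist','w1.png');np.savez('w1.npz',f=k[0],cx=k[1],cy=k[2],P=k[3])
s=ctrl.get_state();print(s['time'],s['position'],s['joint_positions'])
E
```

```text
1.9 [0.4968 0.0428 0.3002] [-0.6702 -0.0514  0.5148  1.7082  0.0248  1.4788  1.1047]
```

View pics/w1.png

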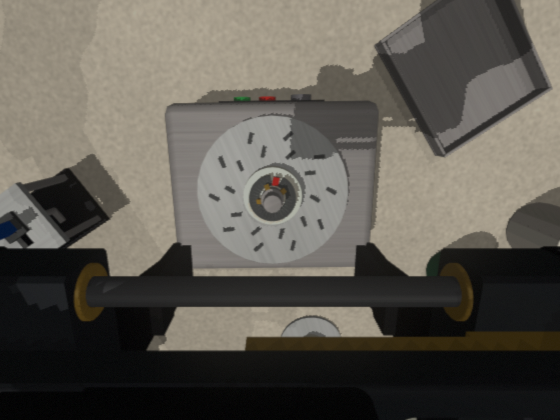

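The wrist view shows the hub at (273,194), its red key at (276,182), and the rack at left with the blue pick. I'll zoom in on the hub.

```bash
python3 - <<'E'
from h import *
im=cv2.imread('pics/w1.png')
a=cv2.resize(im[150:240,230:320],(560,560),interpolation=cv2.INTER_CUBIC)
a=np.clip(a.astype(float)*1.5,0,255).astype(np.uint8)
cv2.imwrite('pics/w1c.png',a)
E
```

```text
(no output)
```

View pics/w1c.png

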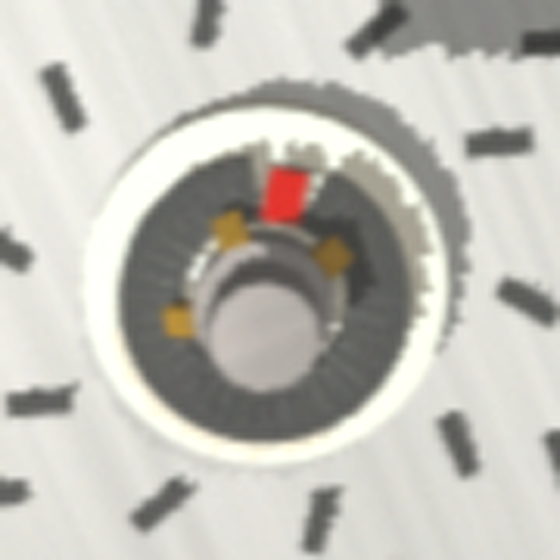

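The zoom shows three brass catches at (180,322), (230,230) and (333,257). The red key is at (287,197), so the notch lies under the middle catch, towards the upper left.

```bash
python3 - <<'E'
from h import *
np.set_printoptions(precision=4,suppress=True)
d=np.load('w1.npz');k=(float(d['f']),float(d['cx']),float(d['cy']),d['P'])
P=lambda u,v,z:onz('',230+(u+.5)*90/560-.5,150+(v+.5)*90/560-.5,z,k)[:2]
c1=P(267,285,.113);c2=P(267,295,.123);c3=P(266,335,.148);print('centres',c1,c2,c3)
print('r ledge',np.linalg.norm(P(85,285,.113)-P(448,285,.113))/2,'r ring',np.linalg.norm(P(120,295,.123)-P(415,295,.123))/2)
c=(c1+c2+c3)/3
C=[P(180,322,.127),P(230,230,.127),P(333,257,.127)];key=P(287,197,.125)
for q in C+[key]: print(q,np.linalg.norm(q-c)*1000,np.degrees(np.arctan2(*(q-c)[::-1])))
E
```

```text
centres [0.5009 0.0418] [0.5004 0.042 ] [0.5012 0.0416]
r ledge 0.03185417063931346 r ring 0.025182118329685768
[0.4996 0.0268] 15.052915840400543 -94.86006774259724
[0.4871 0.0397] 13.90807041771148 -171.48678827737143
[0.4967 0.0548] 13.641388968603577 107.6300863067209
[0.485  0.0504] 18.037428624912113 151.4559682793593
```

Request:
{"op": "servo_tool", "data": {
  "commands": [
    [[0,0,0,0,2,-60,87],[0,0,0,0,5,-120,87],[0,0,0,0,0,-180,87],[0,0,0,0,-20,-240,87],[0,0,0,0,-30,-300,87]]
  ]
}}

```text
time: 2.52
position: [0.4348, -0.2536, 0.3007]
tool_rot: [-0.981, 1.337, 0.98]
ft_force: [1.0, 0.3, -1.2]
grip_width: 1.0
```

Request:
{"op": "servo_tool", "data": {
  "commands": [
    [[0,0,0,0,-10,-10,87],[0,0,0,0,-10,-10,87]]
  ]
}}

```text
time: 2.78
position: [0.4412, -0.2656, 0.3004]
tool_rot: [-0.978, 1.34, 0.978]
ft_force: [-0.3, 0.3, -0.7]
grip_width: 0.997
```

```bash
python3 - <<'E'
from h import *
np.set_printoptions(precision=4,suppress=True)
a,k=snap('wrist','w2.png');np.savez('w2.npz',f=k[0],cx=k[1],cy=k[2],P=k[3])
s=ctrl.get_state();print(s['time'],s['position'],s['joint_positions'])
E
```

```text
2.825 [ 0.4414 -0.2645  0.3003] [-0.4389 -0.0328  0.9181  1.6841  0.026   1.4784  1.7395]
```

View pics/w2.png

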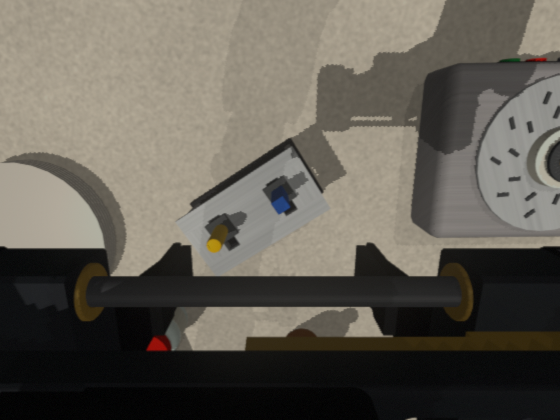

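```bash
python3 - <<'E'
from h import *
im=cv2.imread('pics/w2.png')
a=cv2.resize(im[135:275,170:340],(765,600),interpolation=cv2.INTER_CUBIC)
a=np.clip(a.astype(float)*1.6,0,255).astype(np.uint8)
cv2.imwrite('pics/w2c.png',a)
E
```

```text
(no output)
```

View pics/w2c.png

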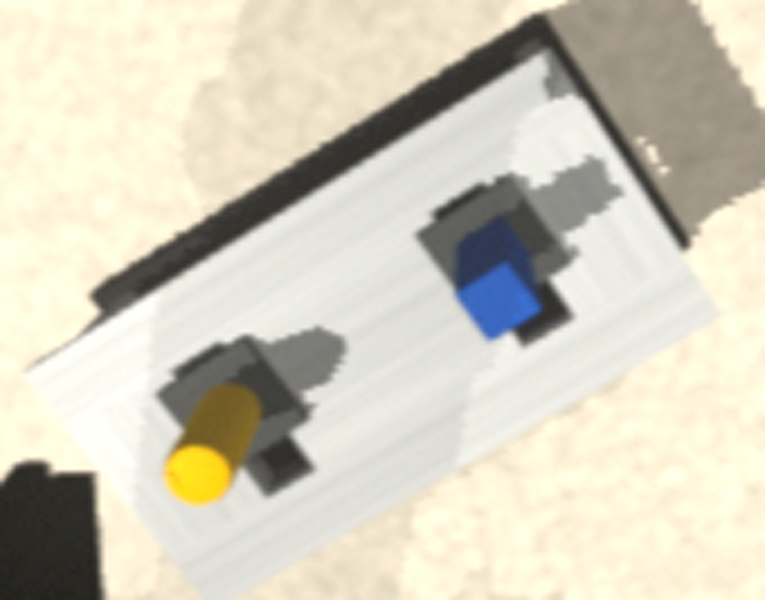

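The zoom shows the slots' free ends at (545,331) for the pick and (291,481) for the brush. The toes therefore point down and to the right. The handle top is centred at (499,300).

```bash
python3 - <<'E'
from h import *
np.set_printoptions(precision=4,suppress=True)
d=np.load('w2.npz');k=(float(d['f']),float(d['cx']),float(d['cy']),d['P'])
P=lambda u,v,z:onz('',170+(u+.5)/4.5-.5,135+(v+.5)*140/600-.5,z,k)[:2]
a=P(545,331,.098);b=P(291,481,.098);y=(a-b);print(a,b,np.linalg.norm(y),'yaw y',np.degrees(np.arctan2(y[1],y[0]))-90)
e=P(548,50,.098)-P(28,370,.098);print('edge',np.linalg.norm(e),np.degrees(np.arctan2(e[1],e[0]))-90)
e=P(718,312,.098)-P(548,50,.098);print('short',np.linalg.norm(e),np.degrees(np.arctan2(e[1],e[0])))
h=P(499,300,.158);print('handle',h)
yaw=np.radians(np.degrees(np.arctan2(y[1],y[0]))-90);x=np.array([np.cos(yaw),np.sin(yaw)]);print('stem from slot end',a-.028*x)
print('collar diag mid',(P(417,235,.103)+P(578,255,.103))/2)
E
```

```text
[ 0.4734 -0.253 ] [ 0.4943 -0.3295] 0.07929786555895862 yaw y 15.269204836005898
edge 0.15822660422017926 14.973030161104163
short 0.08225490044739737 15.051669101906313
handle [ 0.4469 -0.2585]
stem from slot end [ 0.4464 -0.2604]
collar diag mid [ 0.4461 -0.2573]
```

Request:
{"op": "servo_tool", "data": {
  "commands": [
    [[10,0,0,12,-1,2,50],[20,0,0,24,-2,4,50],[30,0,0,36,-3,7,50],[40,0,0,48,-3,7,50],[50,0,0,60,-3,7,50]]
  ]
}}

```text
time: 3.45
position: [0.4465, -0.2575, 0.24]
tool_rot: [-0.303, 1.549, 0.305]
ft_force: [-0.1, 0.2, -0.4]
grip_width: 0.596
```

Request:
{"op": "servo_tool", "data": {
  "commands": [
    [[7,0,0,30,0,0,50],[7,0,0,50,0,0,50],[7,0,0,50,0,0,50]]
  ]
}}

```text
time: 3.82
position: [0.4454, -0.2575, 0.1891]
tool_rot: [-0.21, 1.563, 0.214]
ft_force: [-0.1, 0.8, 0.5]
grip_width: 0.575
```

```bash
python3 - <<'E'
from h import *
np.set_printoptions(precision=4,suppress=True)
s=ctrl.get_state();M=R.from_rotvec(s['tool_rot']).as_matrix();print(s['time'],s['position'],s['joint_positions'],np.degrees(np.arctan2(M[1,2],M[0,2])),M[:,0]);print(totool([.4465,-.259,.114]))
E
```

```text
3.825 [ 0.4454 -0.2575  0.1891] [-0.4108  0.0554  0.9226  1.8532 -0.0466  1.2589  0.7954] 15.463143575331179 [-0.0031  0.0019 -1.    ]
[75.1221 -1.9324  0.8105]
```

Request:
{"op": "servo_tool", "data": {
  "commands": [
    [[0,0,0,40,-1,0,50],[0,0,0,75,-1,0,50],[0,0,0,75,-1,0,50]]
  ]
}}

```text
time: 4.2
position: [0.4452, -0.2594, 0.1144]
tool_rot: [-0.209, 1.564, 0.212]
ft_force: [0.0, 0.3, 0.8]
grip_width: 0.572
```

Request:
{"op": "servo_tool", "data": {
  "commands": [
    [[0,0,0,0,0,0,20],[0,0,0,0,0,0,8],[0,0,0,0,0,0,8],[0,0,0,0,0,0,8],[0,0,0,0,0,0,8]]
  ],
  "newtons": 20
}}

```text
time: 4.82
position: [0.4467, -0.2613, 0.116]
tool_rot: [-0.209, 1.56, 0.209]
ft_force: [1.1, 0.4, 1.3]
grip_width: 0.157
```

Request:
{"op": "servo_tool", "data": {
  "commands": [
    [[0,0,0,0,0,0,5],[0,0,0,0,0,0,5]]
  ],
  "newtons": 50
}}

```text
time: 5.08
position: [0.4466, -0.2613, 0.1159]
tool_rot: [-0.209, 1.56, 0.209]
ft_force: [0.9, 0.6, 4.7]
grip_width: 0.157
```

```bash
python3 - <<'E'
from h import *
np.set_printoptions(precision=4,suppress=True)
s=ctrl.get_state();M=R.from_rotvec(s['tool_rot']).as_matrix();print(s['time'],s['position'],s['ft_force'],s['torque'],s['grip_width']*87)
E
```

```text
5.075 [ 0.4466 -0.2613  0.1159] [0.8608 0.6238 4.7047] [ 0.0719 -0.1196 -0.0086] 13.673538242524529
```

Request:
{"op": "servo_tool", "data": {
  "commands": [
    [[0,0,0,-10,0,0,5],[0,0,0,-40,0,0,5],[0,0,0,-75,0,0,5],[0,0,0,-110,0,0,5],[0,0,0,-128,0,0,5]]
  ]
}}

```text
time: 5.7
position: [0.4463, -0.2618, 0.2453]
tool_rot: [-0.209, 1.559, 0.208]
ft_force: [0.5, 0.1, -1.6]
grip_width: 0.16
```

Request:
{"op": "servo_tool", "data": {
  "commands": [
    [[0,0,0,0,35,10,5],[0,0,0,0,80,24,5],[2,0,0,0,125,37,5],[5,0,0,0,170,50,5],[8,0,0,0,215,64,5]]
  ]
}}

```text
time: 6.32
position: [0.4506, -0.0356, 0.243]
tool_rot: [-0.098, 1.57, 0.098]
ft_force: [-1.0, -0.5, -1.7]
grip_width: 0.157
```

```bash
python3 - <<'E'
from h import *
np.set_printoptions(precision=4,suppress=True)
s=ctrl.get_state();M=R.from_rotvec(s['tool_rot']).as_matrix();print(s['time'],s['position'],s['ft_force'],s['torque'],s['grip_width']*87,np.degrees(np.arctan2(M[1,2],M[0,2])),M[:,0],totool([.4542,.0361,.24]))
E
```

```text
6.325 [ 0.4506 -0.0356  0.243 ] [-0.9996 -0.4554 -1.7374] [-0.0599 -0.0431 -0.0421] 13.619636272549002 7.146174059753125 [-0.001  0.    -1.   ] [ 2.9988 70.7419 12.5076]
```

Request:
{"op": "servo_tool", "data": {
  "commands": [
    [[0,0,0,0,35,6,5],[0,0,0,0,71,8,5],[0,0,0,4,71,8,5],[0,0,0,4,71,8,5]]
  ]
}}

```text
time: 6.82
position: [0.4498, 0.0335, 0.2387]
tool_rot: [-0.1, 1.57, 0.098]
ft_force: [0.1, -0.7, -0.7]
grip_width: 0.151
```

```bash
python3 - <<'E'
from h import *
np.set_printoptions(precision=4,suppress=True)
s=ctrl.get_state();print(s['time'],s['position'],s['ft_force'])
a,k=snap('scene','s3.png');b,k2=snap('wrist','w3.png')
c=proj('scene',[.47,.04,.14]);u,v=c.astype(int);print(u,v)
x=cv2.resize(a[v-40:v+40,u-30:u+30],(450,600),interpolation=cv2.INTER_CUBIC)
c=proj('wrist',[.48,.04,.14]).astype(int);print(c)
v2=max(40,min(380,c[1]));u2=c[0];y=cv2.resize(b[v2-40:v2+60,u2-28:u2+28],(336,600),interpolation=cv2.INTER_CUBIC)
o=np.clip(np.hstack([x,y]).astype(float)*1.4,0,255).astype(np.uint8);cv2.imwrite('pics/c3.png',o[:,:,::-1])
E
```

```text
6.825 [0.4498 0.0335 0.2387] [ 0.1461 -0.6785 -0.6674]
252 170
[310 210]
```

View pics/c3.png

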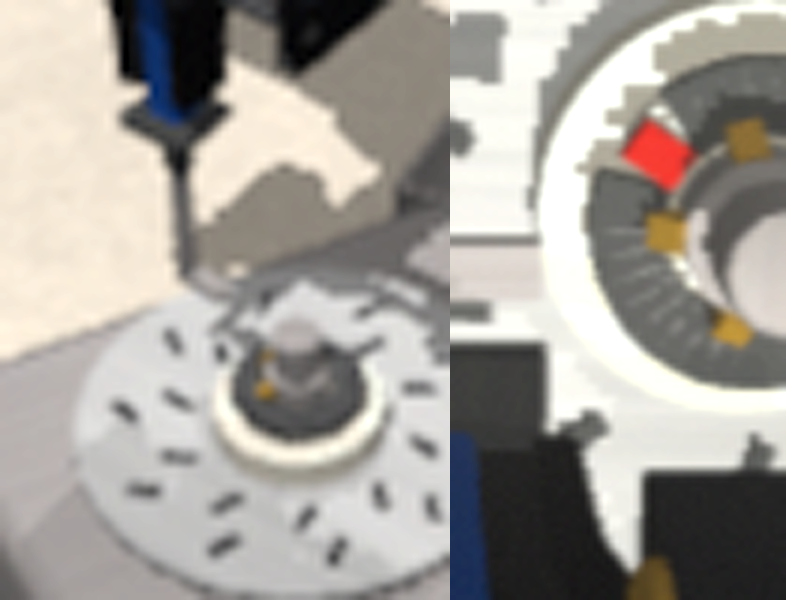

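The scene crop shows the stem bottom at (185,275) and the toe end near (245,292). The wrist crop shows the catches at (748,140), (665,232) and (733,330), and the key at (658,155).

```bash
python3 - <<'E'
from h import *
np.set_printoptions(precision=4,suppress=True)
def zl(u,v,xy):
    o,d=ray('scene',222+u/7.5-.5,130+v/7.5-.5); t=((np.array(xy)-o[:2])@d[:2])/(d[:2]@d[:2]); p=o+t*d; return p
print('stem bottom',zl(185,278,(.4498,.0335)),'collar',zl(175,135,(.4498,.0335)))
print('toe tip',zl(243,300,(.4498+.019*.9925,.0335+.019*.122)))
k=K('wrist');P=lambda u,v,z:onz('',282+(u-450)/6-.5,170+v/6-.5,z,k)[:2]
c=np.array([.5008,.0418])
for q,n in((P(748,140,.127),'c'),(P(665,232,.127),'mid'),(P(733,330,.127),'c'),(P(658,155,.125),'key'),(P(540,210,.113),'ledge'),(P(745,412,.113),'ledgebot')):
  print(n,q,np.linalg.norm(q-c),np.degrees(np.arctan2(*(q-c)[::-1]))%360)
E
```

```text
stem bottom [0.4501 0.0339 0.1452] collar [0.4502 0.034  0.2152]
toe tip [0.4735 0.0414 0.1448]
c [0.497  0.0542] 0.012937336257344875 107.18145443202434
mid [0.4874 0.0393] 0.013639241900011815 190.74052787878753
c [0.4997 0.0258] 0.016001193727934147 265.95260139109325
key [0.4849 0.05  ] 0.017881939364754997 152.7843254827425
ledge [0.4704 0.0369] 0.030762753143248396 189.1987894387993
ledgebot [0.5068 0.0088] 0.03356208736672045 280.2810549528372
```

Request:
{"op": "servo_tool", "data": {
  "commands": [
    [[0,0,0,0,1.5,5,5],[0,0,0,14,1.5,5,5],[0,0,0,26,1.5,5,5],[0,0,0,28,1.5,5,5],[0,0,0,28,1.5,5,5]]
  ]
}}

```text
time: 7.55
position: [0.455, 0.0365, 0.2113]
tool_rot: [-0.1, 1.569, 0.099]
ft_force: [0.5, -0.3, -0.7]
grip_width: 0.158
```

Request:
{"op": "servo_tool", "data": {
  "commands": [
    [[0,0,0,1,0,0,5],[0,0,0,1,0,0,5]]
  ]
}}

```text
time: 7.8
position: [0.4553, 0.0366, 0.2108]
tool_rot: [-0.099, 1.568, 0.1]
ft_force: [0.1, 0.5, -0.9]
grip_width: 0.155
```

Request:
{"op": "servo_tool", "data": {
  "commands": [
    [[0,0,0,1,0,0,5],[0,0,0,1,0,0,5]]
  ]
}}

```text
time: 8.05
position: [0.4551, 0.0365, 0.2096]
tool_rot: [-0.099, 1.568, 0.099]
ft_force: [-0.2, -0.1, -1.3]
grip_width: 0.151
```

Request:
{"op": "servo_tool", "data": {
  "commands": [
    [[0,0,0,1,0,0,5],[0,0,0,1,0,0,5]]
  ]
}}

```text
time: 8.3
position: [0.455, 0.0366, 0.2085]
tool_rot: [-0.099, 1.569, 0.099]
ft_force: [0.0, -0.1, -0.7]
grip_width: 0.153
```

Request:
{"op": "servo_tool", "data": {
  "commands": [
    [[0,0,0,1,0,0,5],[0,0,0,1,0,0,5]]
  ]
}}

```text
time: 8.55
position: [0.455, 0.0366, 0.2075]
tool_rot: [-0.099, 1.569, 0.099]
ft_force: [0.6, -0.7, -0.8]
grip_width: 0.154
```

Request:
{"op": "servo_tool", "data": {
  "commands": [
    [[0,0,0,1,0,0,5],[0,0,0,1,0,0,5]]
  ]
}}

```text
time: 8.8
position: [0.4551, 0.0366, 0.2065]
tool_rot: [-0.099, 1.568, 0.099]
ft_force: [0.0, 0.8, -0.9]
grip_width: 0.159
```

Request:
{"op": "servo_tool", "data": {
  "commands": [
    [[0,0,0,1,0,0,5],[0,0,0,1,0,0,5]]
  ]
}}

```text
time: 9.05
position: [0.4552, 0.0366, 0.2063]
tool_rot: [-0.099, 1.568, 0.1]
ft_force: [-1.9, 0.2, 4.5]
grip_width: 0.157
```

Request:
{"op": "servo_tool", "data": {
  "commands": [
    [[0,0,0,1,0,0,5],[0,0,0,1,0,0,5]]
  ]
}}

```text
time: 9.3
position: [0.4553, 0.0366, 0.2061]
tool_rot: [-0.099, 1.568, 0.1]
ft_force: [-2.9, -1.4, 10.1]
grip_width: 0.156
```

Request:
{"op": "servo_tool", "data": {
  "commands": [
    [[0,0,0,-3,0,0,5],[0,0,0,-3,0,2,5],[0,0,0,-3,0,4,5],[0,0,0,-3,0,4,5]]
  ]
}}

```text
time: 9.8
position: [0.4591, 0.037, 0.2072]
tool_rot: [-0.1, 1.569, 0.099]
ft_force: [0.0, -0.3, -0.0]
grip_width: 0.157
```

Request:
{"op": "servo_tool", "data": {
  "commands": [
    [[0,0,0,0,0,1,5],[0,0,0,0,0,2,5],[0,0,0,0,0,2,5]]
  ]
}}

```text
time: 10.18
position: [0.4611, 0.0373, 0.2075]
tool_rot: [-0.099, 1.568, 0.099]
ft_force: [0.6, -0.2, -0.3]
grip_width: 0.16
```

Request:
{"op": "servo_tool", "data": {
  "commands": [
    [[0,0,0,0,0,1,5],[0,0,0,0,0,1,5]]
  ]
}}

```text
time: 10.42
position: [0.4621, 0.0375, 0.2076]
tool_rot: [-0.099, 1.568, 0.099]
ft_force: [0.1, -0.5, -0.7]
grip_width: 0.158
```

Request:
{"op": "servo_tool", "data": {
  "commands": [
    [[0,0,0,-1,0,0,5],[0,0,0,-2,0,0,5],[0,0,0,-2,0,0,5]]
  ],
  "newtons": 60
}}

```text
time: 10.8
position: [0.4619, 0.0374, 0.2091]
tool_rot: [-0.1, 1.569, 0.099]
ft_force: [0.3, 0.3, -5.4]
grip_width: 0.156
```

Request:
{"op": "servo_tool", "data": {
  "commands": [
    [[0,0,0,-1,0,0,5],[0,0,0,-2,0,0,5],[0,0,0,-2,0,0,5]]
  ]
}}

```text
time: 11.18
position: [0.4617, 0.0374, 0.2109]
tool_rot: [-0.1, 1.57, 0.099]
ft_force: [2.4, 0.7, -10.7]
grip_width: 0.157
```

Request:
{"op": "servo_tool", "data": {
  "commands": [
    [[0,0,0,-1,0,0,5],[0,0,0,-2,0,0,5],[0,0,0,-2,0,0,5]]
  ]
}}

```text
time: 11.55
position: [0.4613, 0.0372, 0.2137]
tool_rot: [-0.1, 1.57, 0.099]
ft_force: [-1.5, -0.4, -7.5]
grip_width: 0.155
```

Request:
{"op": "servo_tool", "data": {
  "commands": [
    [[0,0,0,-1,0,0,5],[0,0,0,-2,0,0,5],[0,0,0,-2,0,0,5]]
  ]
}}

```text
time: 11.92
position: [0.4624, 0.0374, 0.2166]
tool_rot: [-0.099, 1.568, 0.1]
ft_force: [-2.3, -0.3, -3.6]
grip_width: 0.153
```

Request:
{"op": "servo_tool", "data": {
  "commands": [
    [[0,0,0,-1,0,0,5],[0,0,0,-2,0,0,5],[0,0,0,-2,0,0,5]]
  ]
}}

```text
time: 12.3
position: [0.463, 0.0376, 0.2184]
tool_rot: [-0.099, 1.566, 0.1]
ft_force: [0.3, -0.3, -1.3]
grip_width: 0.158
```

Request:
{"op": "servo_tool", "data": {
  "commands": [
    [[0,0,0,-1,0,0,5],[0,0,0,-2,0,0,5],[0,0,0,-2,0,0,5]]
  ]
}}

```text
time: 12.68
position: [0.4621, 0.0375, 0.2197]
tool_rot: [-0.099, 1.568, 0.1]
ft_force: [0.4, -0.1, -0.9]
grip_width: 0.155
```

Request:
{"op": "servo_tool", "data": {
  "commands": [
    [[0,0,0,-1,0,0,5],[0,0,0,-2,0,0,5],[0,0,0,-2,0,0,5]]
  ]
}}

```text
time: 13.05
position: [0.462, 0.0375, 0.2216]
tool_rot: [-0.099, 1.568, 0.099]
ft_force: [0.1, -0.2, -0.7]
grip_width: 0.155
```

```bash
python3 - <<'E'
from h import *
a,k=snap('scene','s4.png');b,k2=snap('wrist','w4.png')
u,v=proj('scene',[.49,.04,.135]).astype(int);print(u,v)
x=cv2.resize(a[v-30:v+30,u-22:u+22],(440,600),interpolation=cv2.INTER_CUBIC)
c=proj('wrist',[.495,.04,.13]).astype(int);print(c)
v2=c[1];u2=c[0];y=cv2.resize(b[v2-50:v2+50,u2-28:u2+28],(336,600),interpolation=cv2.INTER_CUBIC)
o=np.clip(np.hstack([x,y]).astype(float)*1.6,0,255).astype(np.uint8);cv2.imwrite('pics/c4.png',o[:,:,::-1])
E
```

```text
257 175
[314 218]
```

View pics/c4.png

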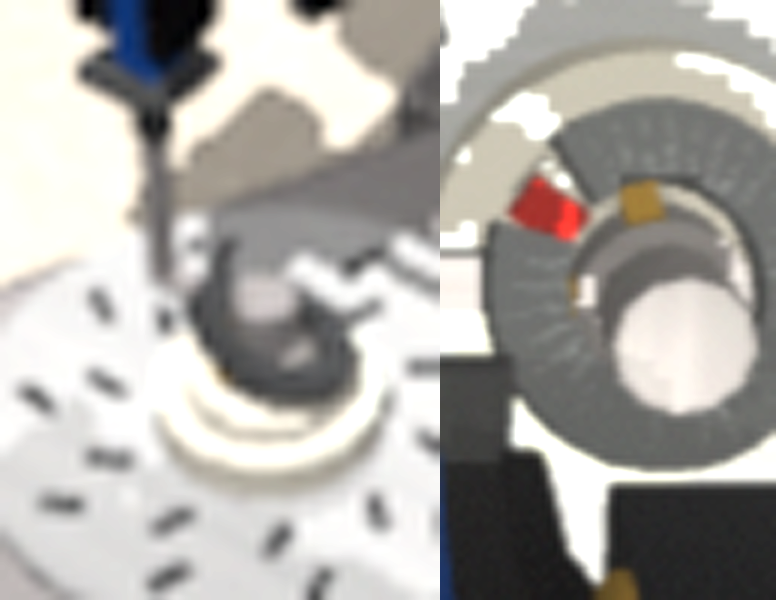

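The end is up and two catches are passed. The +y catch at (640,200) still shows in full, so I'll lift a little further.

Request:
{"op": "servo_tool", "data": {
  "commands": [
    [[0,0,0,-1,0,0,5],[0,0,0,-1,0,0,5]]
  ]
}}

```text
time: 13.4
position: [0.4621, 0.0374, 0.2226]
tool_rot: [-0.099, 1.568, 0.099]
ft_force: [-1.0, -0.3, -1.4]
grip_width: 0.156
```

Request:
{"op": "servo_tool", "data": {
  "commands": [
    [[0,0,0,-1,0,0,5],[0,0,0,-1,0,0,5]]
  ]
}}

```text
time: 13.65
position: [0.4621, 0.0374, 0.2236]
tool_rot: [-0.099, 1.568, 0.099]
ft_force: [-0.6, 0.3, -1.5]
grip_width: 0.154
```

```bash
python3 - <<'E'
from h import *
b,k2=snap('wrist','w5.png')
def br(b): 
    h=cv2.cvtColor(b,cv2.COLOR_RGB2HSV);m=cv2.inRange(h,(12,130,60),(28,255,255));n,l,st,c=cv2.connectedComponentsWithStats(m)
    return [(st[i,4],c[i].round(1).tolist()) for i in range(1,n) if st[i,4]>3 and c[i][1]<262]
for f in('w1','w3','w4','w5'): print(f,br(cv2.imread(f'pics/{f}.png')[:,:,::-1]))
E
```

```text
w1 [(np.int32(20), [266.9, 186.4]), (np.int32(17), [283.0, 190.6]), (np.int32(17), [258.2, 201.2])]
w3 [(np.int32(32), [331.2, 193.0]), (np.int32(34), [317.5, 208.4]), (np.int32(20), [328.3, 224.6])]
w4 [(np.int32(30), [319.1, 201.6])]
w5 [(np.int32(29), [318.9, 200.9])]
```

Request:
{"op": "servo_tool", "data": {
  "commands": [
    [[0,0,0,-1,0,0,5],[0,0,0,-1,0,0,5]]
  ]
}}

```text
time: 13.95
position: [0.4621, 0.0374, 0.2247]
tool_rot: [-0.099, 1.568, 0.099]
ft_force: [-0.1, -0.3, -0.0]
grip_width: 0.161
```

Request:
{"op": "servo_tool", "data": {
  "commands": [
    [[0,0,0,-1,0,0,5],[0,0,0,-1,0,0,5]]
  ]
}}

```text
time: 14.2
position: [0.4621, 0.0374, 0.2257]
tool_rot: [-0.099, 1.568, 0.099]
ft_force: [0.6, -0.3, -1.3]
grip_width: 0.157
```

```bash
python3 - <<'E'
from h import *
a,k=snap('scene','s6.png');b,k2=snap('wrist','w6.png')
u,v=proj('scene',[.497,.04,.135]).astype(int)
x=cv2.resize(a[v-20:v+20,u-20:u+20],(400,400),interpolation=cv2.INTER_LANCZOS4)
c=proj('wrist',[.5,.04,.13]).astype(int)
v2=c[1];u2=c[0];y=cv2.resize(b[v2-35:v2+35,u2-35:u2+35],(400,400),interpolation=cv2.INTER_LANCZOS4)
o=np.clip(np.hstack([x,y]).astype(float)*1.6,0,255).astype(np.uint8);cv2.imwrite('pics/c6.png',o[:,:,::-1])
E
```

```text
(no output)
```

View pics/c6.png

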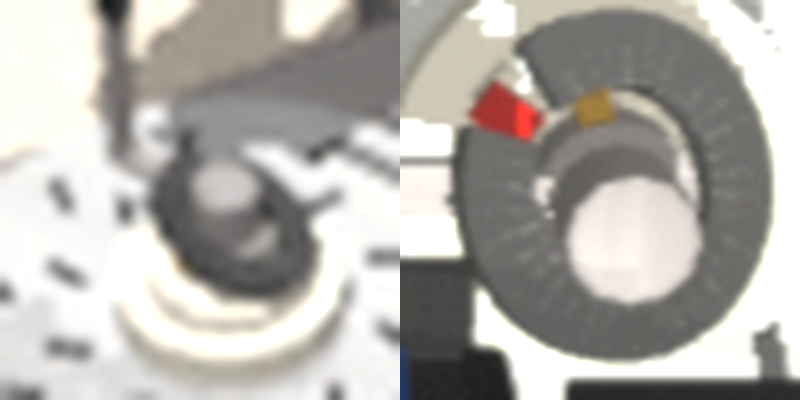

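```bash
python3 - <<'E'
from h import *
from scipy.optimize import least_squares
np.set_printoptions(precision=4,suppress=True)
k=K('wrist');c=proj('wrist',[.5,.04,.13],k).astype(int)
pts=np.array([(520,50),(580,14),(640,10),(700,28),(750,90),(770,180),(755,260),(710,325),(640,357),(590,350),(530,318),(485,260),(460,190),(460,130)],float)
px=np.c_[(pts[:,0]-400)/400*70+c[0]-35-.5, pts[:,1]/400*70+c[1]-35-.5]
D=np.array([ray('',u,v,k)[1] for u,v in px]);O=k[3][:3,3]
def res(p):
    n=np.array([p[3],p[4],1]);n/=np.linalg.norm(n);C=p[:3]
    X=O+D*(((C-O)@n)/(D@n))[:,None]; return (np.linalg.norm(X-C,axis=1)-.025)*1000
for g in((.3,0),(-.3,0),(0,.3),(0,-.3)):
    r=least_squares(res,[.5,.042,.134,*g]);print(r.x,r.cost,'top z at notch/+x/+y/-y',[r.x[2]-r.x[3]*a-r.x[4]*b for a,b in((-.02,-.0025),(.025,.003),(-.005,.013),(-.002,-.014))])
print(c,[proj('wrist',[.5012+q*np.cos(np.radians(112)),.0412+q*np.sin(np.radians(112)),.128],k).round(1) for q in(.012,.017)])
b=cv2.imread('pics/w6.png');h=cv2.cvtColor(b,cv2.COLOR_BGR2HSV);m=cv2.inRange(h,(12,130,60),(28,255,255));n,l,st,cc=cv2.connectedComponentsWithStats(m)
print([(st[i].tolist(),cc[i].round(1)) for i in range(1,n) if cc[i][1]<262 and st[i,4]>3])
E
```

```text
[0.5023 0.0441 0.129  0.3204 0.3581] 2.203373786959127 top z at notch/+x/+y/-y [np.float64(0.1363432931127724), np.float64(0.11995571402482205), np.float64(0.12598736981590283), np.float64(0.13469359352628543)]
[ 0.5006  0.0434  0.128  -0.7423  0.1249] 2.4259326231783223 top z at notch/+x/+y/-y [np.float64(0.1134229140240541), np.float64(0.14613909690416352), np.float64(0.1226214302936692), np.float64(0.12822042831698366)]
[0.5023 0.0441 0.129  0.3204 0.3581] 2.203373786944633 top z at notch/+x/+y/-y [np.float64(0.1363433244588512), np.float64(0.11995572654769475), np.float64(0.1259873907888495), np.float64(0.13469362145180877)]
[0.5023 0.0441 0.129  0.3204 0.3581] 2.2033737869439824 top z at notch/+x/+y/-y [np.float64(0.13634331332452662), np.float64(0.11995572204259489), np.float64(0.12598738028581555), np.float64(0.1346936145514749)]
[320 217] [array([318.2, 202.2]), array([316.8, 196.4])]
[([316, 198, 6, 6, 25], array([318.4, 200.6]))]
```

The fit shows the ring rolled: its +y side is still held under that catch, and the other two are free. I'll lower the toe a little, shift it towards the ring's end (+y) and lift again.

Request:
{"op": "servo_tool", "data": {
  "commands": [
    [[0,0,0,3,0,0,5],[0,0,0,6,0,0,5],[0,0,0,6,1.5,0,5],[0,0,0,6,3,0,5],[0,0,0,6,3,0,5]]
  ]
}}

```text
time: 14.92
position: [0.4617, 0.0407, 0.2197]
tool_rot: [-0.1, 1.568, 0.1]
ft_force: [0.9, -0.6, -1.8]
grip_width: 0.157
```

Request:
{"op": "servo_tool", "data": {
  "commands": [
    [[0,0,0,-2,0,0,5],[0,0,0,-3,0,0,5],[0,0,0,-3,0,0,5]]
  ]
}}

```text
time: 15.3
position: [0.4618, 0.0404, 0.2227]
tool_rot: [-0.099, 1.568, 0.099]
ft_force: [-0.2, 0.1, -1.4]
grip_width: 0.152
```

Request:
{"op": "servo_tool", "data": {
  "commands": [
    [[0,0,0,-1,0,0,5],[0,0,0,-2,0,0,5],[0,0,0,-2,0,0,5]]
  ]
}}

```text
time: 15.68
position: [0.4617, 0.0404, 0.2247]
tool_rot: [-0.099, 1.568, 0.099]
ft_force: [-0.4, -0.1, -1.3]
grip_width: 0.158
```

```bash
cat >> h.py <<'E'
def br(b): 
    h=cv2.cvtColor(b,cv2.COLOR_RGB2HSV);m=cv2.inRange(h,(12,130,60),(28,255,255));n,l,st,c=cv2.connectedComponentsWithStats(m)
    return [(int(st[i,4]),c[i].round(1).tolist()) for i in range(1,n) if st[i,4]>3 and c[i][1]<262]
E
python3 - <<'E'
from h import *
b,_=snap('wrist','w7.png');print(br(b))
E
```

```text
[(15, [318.7, 205.5])]
```

Request:
{"op": "servo_tool", "data": {
  "commands": [
    [[0,0,0,-1,0,0,5],[0,0,0,-2,0,0,5],[0,0,0,-2,0,0,5]]
  ]
}}

```text
time: 16.1
position: [0.4617, 0.0404, 0.2267]
tool_rot: [-0.099, 1.568, 0.099]
ft_force: [0.7, 0.8, -1.4]
grip_width: 0.154
```

```bash
python3 - <<'E'
from h import *
a,k=snap('scene','s8.png');b,k2=snap('wrist','w8.png');print(br(b))
u,v=proj('scene',[.497,.04,.135]).astype(int)
x=cv2.resize(a[v-20:v+20,u-20:u+20],(400,400),interpolation=cv2.INTER_LANCZOS4)
c=proj('wrist',[.5,.04,.13]).astype(int);print(c)
v2=c[1];u2=c[0];y=cv2.resize(b[v2-35:v2+35,u2-35:u2+35],(400,400),interpolation=cv2.INTER_LANCZOS4)
o=np.clip(np.hstack([x,y]).astype(float)*1.6,0,255).astype(np.uint8);cv2.imwrite('pics/c8.png',o[:,:,::-1])
E
```

```text
[(9, [319.0, 205.1])]
[319 220]
```

View pics/c8.png

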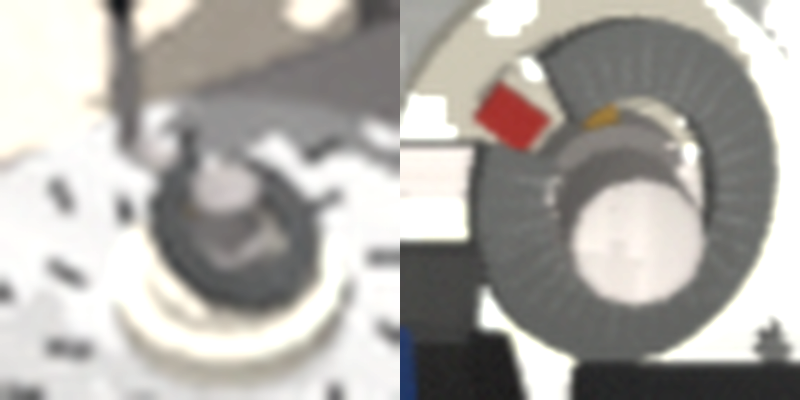

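Now the +y catch is mostly under the ring. The scene crop has a brass trace at (190,215). I'll check the ring's tilt and which catch that trace is.

```bash
python3 - <<'E'
from h import *
from scipy.optimize import least_squares
np.set_printoptions(precision=4,suppress=True)
k=K('wrist');c=np.array([319,220])
pts=np.array([(555,50),(600,25),(650,18),(710,40),(755,95),(777,175),(760,250),(715,320),(650,358),(600,362),(540,335),(495,280),(475,220),(480,150)],float)
px=np.c_[(pts[:,0]-400)/400*70+c[0]-35-.5, pts[:,1]/400*70+c[1]-35-.5]
D=np.array([ray('',u,v,k)[1] for u,v in px]);O=k[3][:3,3]
def res(p):
    n=np.array([p[3],p[4],1]);n/=np.linalg.norm(n);C=p[:3]
    X=O+D*(((C-O)@n)/(D@n))[:,None]; return (np.linalg.norm(X-C,axis=1)-.025)*1000
for g in((.3,0),(-.3,0)):
    r=least_squares(res,[.5,.042,.134,*g]);print(r.x,r.cost)
u,v=proj('scene',[.497,.04,.135]).astype(int)
for a in(112,187,262):
  for q in(.0125,.0165): 
    p=proj('scene',[.5012+q*np.cos(np.radians(a)),.0412+q*np.sin(np.radians(a)),.127]);print(a,q,((p-[u-20,v-20]+.5)*10).round())
for f in('s3','s4','s6','s8'):
  im=cv2.imread(f'pics/{f}.png')[v-20:v+20,u-20:u+20];h=cv2.cvtColor(im,cv2.COLOR_BGR2HSV);m=cv2.inRange(h,(10,90,50),(28,255,255));print(f,[(x*10+5,y*10+5) for y,x in np.argwhere(m)])
E
```

```text
[0.5031 0.0426 0.1291 0.3908 0.1957] 0.5681279741845742
[ 0.5013  0.0426  0.1282 -0.9451  0.3695] 0.6469132830859797
112 0.0125 [243. 206.]
112 0.0165 [248. 197.]
187 0.0125 [190. 216.]
187 0.0165 [179. 210.]
262 0.0125 [188. 255.]
262 0.0165 [176. 261.]
s3 [(np.int64(185), np.int64(215)), (np.int64(175), np.int64(255)), (np.int64(185), np.int64(255)), (np.int64(175), np.int64(265)), (np.int64(185), np.int64(265)), (np.int64(195), np.int64(265))]
s4 []
s6 []
s8 []
```

The trace matches the middle catch's root seen through the bore, under the ring. The -y catch is now covered, so all three are passed. I'll lower the toe a little, withdraw it and verify.

Request:
{"op": "servo_tool", "data": {
  "commands": [
    [[0,0,0,3,0,0,5],[0,0,0,7,0,0,5],[0,0,0,7,0,0,5],[0,0,0,7,0,-8,5],[0,0,0,7,0,-18,5]]
  ]
}}

```text
time: 16.82
position: [0.4432, 0.038, 0.2196]
tool_rot: [-0.099, 1.569, 0.099]
ft_force: [-0.7, 0.5, -1.4]
grip_width: 0.153
```

Request:
{"op": "servo_tool", "data": {
  "commands": [
    [[0,0,0,0,0,-5,5],[0,0,0,-25,0,-5,5],[0,0,0,-25,0,-5,5]]
  ]
}}

```text
time: 17.2
position: [0.4398, 0.0377, 0.2461]
tool_rot: [-0.098, 1.565, 0.1]
ft_force: [-0.2, 0.3, -1.8]
grip_width: 0.155
```

```bash
python3 - <<'E'
from h import *
np.set_printoptions(precision=4,suppress=True)
a,k=snap('scene','s9.png');b,k2=snap('wrist','w9.png');print(br(b))
s=ctrl.get_state();M=R.from_rotvec(s['tool_rot']).as_matrix();print(s['time'],s['position'],np.degrees(np.arctan2(M[1,2],M[0,2])),s['joint_positions'],totool([.4466,-.2613,.2469]))
u,v=proj('scene',[.497,.04,.135]).astype(int)
x=cv2.resize(a[v-20:v+20,u-20:u+20],(400,400),interpolation=cv2.INTER_LANCZOS4)
c=proj('wrist',[.5,.04,.13]).astype(int);print(c)
v2=c[1];u2=c[0];y=cv2.resize(b[v2-35:v2+35,u2-35:u2+35],(400,400),interpolation=cv2.INTER_LANCZOS4)
o=np.clip(np.hstack([x,y]).astype(float)*1.6,0,255).astype(np.uint8);cv2.imwrite('pics/c9.png',o[:,:,::-1])
E
```

```text
[(8, [341.5, 200.0])]
17.3 [0.4387 0.0375 0.2443] 7.257212867691618 [-0.6937 -0.1809  0.4887  1.9194  0.0858  1.3826 -0.1012] [  -2.7178 -297.4274  -29.9442]
[343 215]
```

View pics/c9.png

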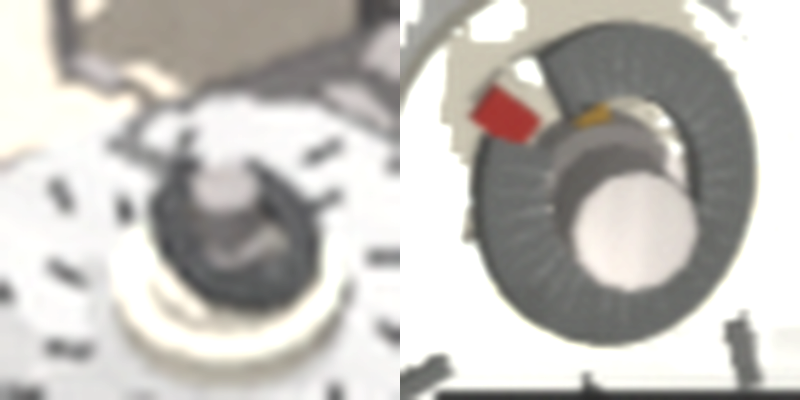

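The ring rests slanted on its catches with the pick clear. Now to hang the pick back.

Request:
{"op": "servo_tool", "data": {
  "commands": [
    [[0,0,0,-2,-40,-5,5],[-2,0,0,-3,-95,-11,5],[-4,0,0,-3,-150,-17,5],[-6,0,0,-3,-205,-22,5],[-8,0,0,-3,-255,-26,5]]
  ]
}}

```text
time: 17.92
position: [0.4444, -0.2206, 0.2467]
tool_rot: [-0.209, 1.561, 0.21]
ft_force: [0.8, 0.3, -0.8]
grip_width: 0.16
```

Request:
{"op": "servo_tool", "data": {
  "commands": [
    [[0,0,0,0,-20,0,5],[0,0,0,0,-40,0,5],[0,0,0,0,-40,0,5],[0,0,0,0,-40,0,5]]
  ]
}}

```text
time: 18.42
position: [0.4554, -0.2563, 0.2468]
tool_rot: [-0.209, 1.562, 0.21]
ft_force: [-0.4, 0.3, 0.0]
grip_width: 0.161
```

```bash
python3 - <<'E'
from h import *
np.set_printoptions(precision=4,suppress=True)
s=ctrl.get_state();M=R.from_rotvec(s['tool_rot']).as_matrix();print(s['time'],s['position'],np.degrees(np.arctan2(M[1,2],M[0,2])),M[:,0],totool([.4466,-.2613,.1159]))
M=R.from_rotvec([-.209,1.56,.209]).as_matrix();print(np.degrees(np.arctan2(M[1,2],M[0,2])),M[:,0])
E
```

```text
18.425 [ 0.4554 -0.2563  0.2468] 15.282219492808318 [-0.0014  0.0008 -1.    ] [130.9039  -2.6037  -9.6713]
15.256356125242023 [ 0.0007  0.0001 -1.    ]
```

Request:
{"op": "servo_tool", "data": {
  "commands": [
    [[0,0,0,0,-2.5,-9.5,5],[0,0,0,20,-2.5,-9.5,5],[0,0,0,35,-2.5,-9.5,5],[0,0,0,35,-2.5,-9.5,5]]
  ]
}}

```text
time: 18.92
position: [0.4463, -0.2615, 0.2115]
tool_rot: [-0.208, 1.563, 0.21]
ft_force: [-0.4, -1.0, -0.4]
grip_width: 0.158
```

```bash
python3 - <<'E'
from h import *
np.set_printoptions(precision=4,suppress=True)
s=ctrl.get_state();print(s['position'],totool([.4466,-.2613,.1159]))
def toe(xy,z0,z1,c='scene'):
    return [proj(c,[*xy,z]).round(1) for z in(z0,z1)]
print(toe((.4466,-.2613),.118,.19))
E
```

```text
[ 0.4463 -0.2615  0.2115] [95.5679  0.0009  0.5378]
[array([158.9, 232.2]), array([152.1, 214. ])]
```

Request:
{"op": "servo_tool", "data": {
  "commands": [
    [[0,0,0,10,0,0.5,5],[0,0,0,20,0,0.5,5],[0,0,0,30,0,0.5,5]]
  ]
}}

```text
time: 19.3
position: [0.4478, -0.2621, 0.1819]
tool_rot: [-0.209, 1.561, 0.209]
ft_force: [0.1, 0.0, -1.4]
grip_width: 0.159
```

Request:
{"op": "servo_tool", "data": {
  "commands": [
    [[0,0,0,15,0,0,5],[0,0,0,30,0,0,5],[0,0,0,45,0,0,5],[0,0,0,58,0,0,5],[0,0,0,60,0,0,5]]
  ]
}}

```text
time: 19.92
position: [0.4471, -0.2619, 0.1214]
tool_rot: [-0.208, 1.563, 0.209]
ft_force: [-1.1, -0.2, -1.0]
grip_width: 0.162
```

Request:
{"op": "servo_tool", "data": {
  "commands": [
    [[0,0,0,3,0,0,5],[0,0,0,5,0,0,5],[0,0,0,5,0,0,5]]
  ]
}}

```text
time: 20.3
position: [0.4479, -0.2621, 0.1177]
tool_rot: [-0.209, 1.56, 0.209]
ft_force: [0.3, -0.4, -0.9]
grip_width: 0.155
```

Request:
{"op": "servo_tool", "data": {
  "commands": [
    [[0,0,0,1,0,0,5],[0,0,0,1,0,0,5]]
  ]
}}

```text
time: 20.55
position: [0.4478, -0.262, 0.1166]
tool_rot: [-0.209, 1.56, 0.209]
ft_force: [0.2, 1.0, -1.0]
grip_width: 0.154
```

Request:
{"op": "servo_tool", "data": {
  "commands": [
    [[0,0,0,1,0,0,5],[0,0,0,1,0,0,5]]
  ]
}}

```text
time: 20.8
position: [0.4479, -0.2622, 0.116]
tool_rot: [-0.209, 1.56, 0.209]
ft_force: [-1.4, 0.7, 4.0]
grip_width: 0.155
```

Request:
{"op": "servo_tool", "data": {
  "commands": [
    [[0,0,0,0,0,0,30],[0,0,0,0,0,0,44],[0,0,0,0,0,0,44],[0,0,0,0,0,0,44]]
  ],
  "newtons": 20
}}

```text
time: 21.3
position: [0.4477, -0.2621, 0.1155]
tool_rot: [-0.209, 1.561, 0.209]
ft_force: [-0.4, -0.1, -0.0]
grip_width: 0.482
```

Request:
{"op": "servo_tool", "data": {
  "commands": [
    [[0,0,0,-15,0,0,44],[0,0,0,-60,0,0,44],[0,0,0,-110,0,0,44],[0,0,0,-150,0,0,44],[0,0,0,-164,0,0,44]]
  ]
}}

```text
time: 21.92
position: [0.4487, -0.263, 0.2829]
tool_rot: [-0.209, 1.556, 0.208]
ft_force: [-0.5, 0.6, -0.1]
grip_width: 0.507
```

```bash
python3 - <<'E'
from h import *
from scipy.optimize import least_squares
np.set_printoptions(precision=4,suppress=True)
s=ctrl.get_state();print(s['time'],s['position'],s['ft_force'])
b,_=snap('wrist','w10.png');a,_=snap('scene','s10.png');t,_=snap('top','t10.png')
for f,im in(('s0',cv2.imread('pics/s0.png')[:,:,::-1]),('s10',a),('t0',cv2.imread('pics/t0.png')[:,:,::-1]),('t10',t)):
    m=(im[:,:,2].astype(int)>im[:,:,0]+50)&(im[:,:,2].astype(int)>im[:,:,1]+30);
    m[:, :100]=0; m[:,420:]=0; m[320:]=0; m[:180]=0; v,u=np.nonzero(m);print(f,len(u),u.mean(),v.mean())
# w9 ring fit: camera pose of that moment = tool pose * mount
M=np.eye(4);M[:3,:3]=R.from_rotvec(s['tool_rot']).as_matrix();M[:3,3]=s['position']
f,cx,cy,P=K('wrist');mount=np.linalg.inv(M)@P
T=np.eye(4);T[:3,:3]=R.from_rotvec([-.0985,1.567,.0995]).as_matrix();T[:3,3]=[.4387,.0375,.2443]
k=(f,cx,cy,T@mount);c=np.array([343,215])
pts=np.array([(550,50),(600,28),(640,22),(700,42),(740,95),(757,170),(740,235),(700,295),(650,330),(600,346),(540,325),(500,280),(478,220),(480,150)],float)
px=np.c_[(pts[:,0]-400)/400*70+c[0]-35-.5, pts[:,1]/400*70+c[1]-35-.5]
D=np.array([ray('',u,v,k)[1] for u,v in px]);O=k[3][:3,3]
def res(p):
    n=np.array([p[3],p[4],1]);n/=np.linalg.norm(n);C=p[:3]
    X=O+D*(((C-O)@n)/(D@n))[:,None]; return (np.linalg.norm(X-C,axis=1)-.025)*1000
r=least_squares(res,[.5,.042,.134,.3,.1]);print(r.x,r.cost,np.degrees(np.arctan(np.hypot(*r.x[3:]))),np.degrees(np.arctan2(r.x[4],r.x[3])))
E
```

```text
21.925 [ 0.4487 -0.263   0.2829] [-0.5214  0.642  -0.1225]
s0 70 157.4 228.2
s10 101 158.05940594059405 228.990099009901
t0 27 380.9259259259259 255.59259259259258
t10 26 381.38461538461536 255.42307692307693
[0.5009 0.0446 0.1257 0.3725 0.1229] 0.7249452440175821 21.417034689988913 18.26735539805575
```

Request:
{"op": "servo_tool", "data": {
  "commands": [
    [[-10,0,0,0,20,9,70],[-20,0,0,0,50,24,70],[-30,0,0,0,85,40,70],[-40,0,0,0,120,57,70],[-50,0,0,0,160,75,70]]
  ]
}}

```text
time: 22.7
position: [0.477, -0.087, 0.2777]
tool_rot: [-0.888, 1.384, 0.89]
ft_force: [0.1, 0.6, 0.3]
grip_width: 0.796
```

Request:
{"op": "servo_tool", "data": {
  "commands": [
    [[-10,0,0,5,9,35,70],[-20,0,0,10,18,70,70],[-30,0,0,20,28,105,70],[-38,0,0,25,35,128,70],[-38,0,0,25,35,128,70]]
  ]
}}

```text
time: 23.32
position: [0.4985, 0.0445, 0.2522]
tool_rot: [-1.378, 1.094, 1.382]
ft_force: [-0.1, 0.1, -0.2]
grip_width: 0.807
```

```bash
python3 - <<'E'
from h import *
np.set_printoptions(precision=4,suppress=True)
s=ctrl.get_state();M=R.from_rotvec(s['tool_rot']).as_matrix();print(s['time'],s['position'],np.degrees(np.arctan2(M[1,2],M[0,2])),M[:,0],s['joint_positions'],totool([.5012,.0422,.118]))
b,k=snap('wrist','w11.png');print(br(b),[proj('wrist',p,k).round() for p in([.5012,.0412,.148],[.5012,.0412,.13])])
# spindle top circle: bright blob near prediction
u,v=proj('wrist',[.5012,.0412,.148],k).astype(int);g=cv2.cvtColor(b,cv2.COLOR_RGB2GRAY)[v-30:v+30,u-30:u+30]
c=cv2.HoughCircles(cv2.resize(g,None,fx=4,fy=4),cv2.HOUGH_GRADIENT,1,40,param1=80,param2=15,minRadius=25,maxRadius=60);print(None if c is None else c[0][:3]/4+[u-30,v-30,0])
if c is not None:
  q=c[0][0]/4; print(onz('',q[0]+u-30,q[1]+v-30,.148,k))
E
```

```text
23.325 [0.4985 0.0445 0.2522] 103.37577326276488 [-0.0041 -0.0021 -1.    ] [-0.8547 -0.0366  0.7017  1.7867  0.0255  1.3873  1.6461] [134.2056  -2.7083  -2.7211]
[(10, [281.0, 206.2])] [array([267., 213.]), array([267., 208.])]
[[265.125 213.375  10.4  ]]
[0.5014 0.04   0.148 ]
```

Request:
{"op": "servo_tool", "data": {
  "commands": [
    [[0,0,0,20,-2.5,-3.5,70],[0,0,0,60,-2.5,-3.5,70],[0,0,0,100,-2.5,-3.5,70],[0,0,0,115,-2.5,-3.5,70],[0,0,0,115,-2.5,-3.5,70]]
  ]
}}

```text
time: 24.0
position: [0.5026, 0.0389, 0.1393]
tool_rot: [-1.376, 1.094, 1.376]
ft_force: [1.2, -0.6, 0.6]
grip_width: 0.799
```

Request:
{"op": "servo_tool", "data": {
  "commands": [
    [[0,0,0,10,0,0,70],[0,0,0,18,0,0,70],[0,0,0,18,0,0,70]]
  ]
}}

```text
time: 24.38
position: [0.5028, 0.0401, 0.1213]
tool_rot: [-1.377, 1.091, 1.378]
ft_force: [0.3, -0.2, 0.3]
grip_width: 0.805
```

```bash
python3 - <<'E'
from h import *
np.set_printoptions(precision=4,suppress=True)
s=ctrl.get_state();print(s['time'],s['position'],s['ft_force'],totool([.5013,.041,.118]))
E
```

```text
24.375 [0.5028 0.0401 0.1213] [ 0.3483 -0.2321  0.3448] [3.2733 1.2608 1.2622]
```

Close gently on the ring's rim.

Request:
{"op": "servo_tool", "data": {
  "commands": [
    [[0,0,0,2,1,1,60],[0,0,0,2,1,1,52],[0,0,0,2,1,1,45],[0,0,0,2,1,1,45],[0,0,0,2,1,1,45]]
  ],
  "newtons": 8
}}

```text
time: 25.0
position: [0.502, 0.0409, 0.1197]
tool_rot: [-1.378, 1.09, 1.377]
ft_force: [-0.2, 0.2, 0.5]
grip_width: 0.573
```

Request:
{"op": "servo_tool", "data": {
  "commands": [
    [[0,0,0,0,0,0,42],[0,0,0,0,0,0,42]]
  ],
  "newtons": 12
}}

```text
time: 25.25
position: [0.502, 0.0408, 0.1197]
tool_rot: [-1.378, 1.09, 1.377]
ft_force: [-0.5, 0.4, 1.2]
grip_width: 0.569
```

Request:
{"op": "servo_tool", "data": {
  "commands": [
    [[0,0,0,-3,0,0,42],[0,0,0,-6,0,0,42],[0,0,0,-6,0,0,42]]
  ]
}}

```text
time: 25.62
position: [0.5021, 0.0408, 0.1259]
tool_rot: [-1.378, 1.09, 1.377]
ft_force: [-0.7, -0.3, -0.8]
grip_width: 0.566
```

Request:
{"op": "servo_tool", "data": {
  "commands": [
    [[0,0,0,-6,0,0,42],[0,0,0,-12,0,0,42],[0,0,0,-18,0,0,42],[0,0,0,-24,0,0,42],[0,0,0,-30,0,0,42]]
  ]
}}

```text
time: 26.25
position: [0.5019, 0.0408, 0.1561]
tool_rot: [-1.377, 1.091, 1.377]
ft_force: [-0.5, -0.5, -1.4]
grip_width: 0.565
```

Request:
{"op": "servo_tool", "data": {
  "commands": [
    [[0,0,0,-25,0,0,42],[0,0,0,-50,0,0,42],[0,0,0,-75,0,0,42],[0,0,0,-90,0,0,42],[0,0,0,-90,0,0,42]]
  ]
}}

```text
time: 26.88
position: [0.5024, 0.0409, 0.2464]
tool_rot: [-1.378, 1.089, 1.376]
ft_force: [-0.5, -0.6, -0.7]
grip_width: 0.563
```

```bash
python3 - <<'E'
from h import *
np.set_printoptions(precision=4,suppress=True)
s=ctrl.get_state();M=R.from_rotvec(s['tool_rot']).as_matrix();print(s['time'],s['position'],s['ft_force'],s['grip_width']*87,np.degrees(np.arctan2(M[1,2],M[0,2])))
a,_=snap('scene','s12.png');b,_=snap('wrist','w12.png');t,_=snap('top','t12.png');print('brass wrist',br(b))
# tray corners in top image
k=K('top')
c=[onz('',*p,.028,k)[:2] for p in((145,241),(194,229),(209,284),(160,297))];c=np.array(c);print(c.mean(0),np.linalg.norm(c-np.roll(c,1,0),axis=1))
g=cv2.cvtColor(cv2.imread('pics/t0.png'),cv2.COLOR_BGR2GRAY);m=((g<125)&(np.indices(g.shape)[1]>135)&(np.indices(g.shape)[1]<215)&(np.indices(g.shape)[0]>222)&(np.indices(g.shape)[0]<305)).astype(np.uint8)
q=cv2.minAreaRect(np.argwhere(m)[:,::-1].astype(np.float32));print(q,onz('',*q[0],.02,k),m.sum())
print(totool([*c.mean(0),.25]))
E
```

```text
26.875 [0.5024 0.0409 0.2464] [-0.4618 -0.6473 -0.7284] 48.97009387797778 103.25754973040802
brass wrist [(23, [273.3, 191.0]), (22, [256.1, 200.3]), (22, [287.4, 204.3])]
[0.4326 0.3088] [0.1703 0.1476 0.1684 0.1449]
((173.70184326171875, 262.8394470214844), (58.90632247924805, 86.3001480102539), 73.3007583618164) [0.4317 0.3203 0.02  ] 3319
[ -5.4917   5.3039 276.629 ]
```

The ring is off: the grip reads 49 mm and all three catches are bare. I'll carry it to the tray.

Request:
{"op": "servo_tool", "data": {
  "commands": [
    [[0,0,0,0,1,25,42],[0,0,0,0,2,70,42],[0,0,0,0,3,120,42],[0,0,0,0,4,170,42],[0,0,0,0,5,220,42]]
  ]
}}

```text
time: 27.65
position: [0.4455, 0.2549, 0.2445]
tool_rot: [-1.377, 1.092, 1.378]
ft_force: [1.5, -0.3, -0.1]
grip_width: 0.567
```

Request:
{"op": "servo_tool", "data": {
  "commands": [
    [[0,0,0,10,0,40,42],[0,0,0,50,0,56,42],[0,0,0,100,0,56,42],[0,0,0,140,0,56,42],[0,0,0,170,0,56,42]]
  ]
}}

```text
time: 28.28
position: [0.4322, 0.3071, 0.0724]
tool_rot: [-1.378, 1.095, 1.379]
ft_force: [0.7, 0.1, -0.6]
grip_width: 0.567
```

Request:
{"op": "servo_tool", "data": {
  "commands": [
    [[0,0,0,20,0,0,42],[0,0,0,40,0,0,42],[0,0,0,50,0,0,42],[0,0,0,50,0,0,42]]
  ]
}}

```text
time: 28.78
position: [0.4331, 0.3077, 0.0246]
tool_rot: [-1.378, 1.093, 1.378]
ft_force: [1.0, 0.7, 0.1]
grip_width: 0.567
```

```bash
python3 - <<'E'
from h import *
np.set_printoptions(precision=4,suppress=True)
s=ctrl.get_state();print(s['time'],s['position'],s['ft_force'],s['grip_width']*87,totool([.4326,.3088,.010]))
E
```

```text
28.775 [0.4331 0.3077 0.0246] [0.973  0.728  0.1305] 49.362480879339834 [14.5879  0.1552  1.2248]
```

Request:
{"op": "servo_tool", "data": {
  "commands": [
    [[0,0,0,5,0,0,42],[0,0,0,10,0,0,42],[0,0,0,14,0,0,42],[0,0,0,14,0,0,42]]
  ]
}}

```text
time: 29.28
position: [0.4336, 0.3082, 0.0113]
tool_rot: [-1.378, 1.091, 1.378]
ft_force: [-0.1, -0.0, -0.0]
grip_width: 0.566
```

Request:
{"op": "servo_tool", "data": {
  "commands": [
    [[0,0,0,1,0,0,42],[0,0,0,2,0,0,42],[0,0,0,2,0,0,42]]
  ],
  "newtons": 4
}}

```text
time: 29.65
position: [0.4337, 0.3083, 0.0096]
tool_rot: [-1.378, 1.091, 1.377]
ft_force: [-0.7, -0.3, -0.5]
grip_width: 0.579
```

Request:
{"op": "servo_tool", "data": {
  "commands": [
    [[0,0,0,0,0,0,52],[0,0,0,0,0,0,60],[0,0,0,0,0,0,66],[0,0,0,0,0,0,66],[0,0,0,0,0,0,66]]
  ]
}}

```text
time: 30.28
position: [0.4337, 0.3083, 0.0096]
tool_rot: [-1.378, 1.091, 1.377]
ft_force: [0.6, 0.3, -0.1]
grip_width: 0.754
```

Request:
{"op": "servo_tool", "data": {
  "commands": [
    [[0,0,0,-20,0,0,66],[0,0,0,-60,0,0,66],[0,0,0,-110,0,0,66],[0,0,0,-160,0,0,66],[0,0,0,-200,0,0,66]]
  ]
}}

```text
time: 30.9
position: [0.434, 0.3084, 0.2119]
tool_rot: [-1.377, 1.089, 1.377]
ft_force: [0.6, 0.2, 0.0]
grip_width: 0.758
```

```bash
python3 - <<'E'
from h import *
np.set_printoptions(precision=4,suppress=True)
s=ctrl.get_state();print(s['time'],s['position'],s['ft_force'])
a,_=snap('scene','s13.png');b,k=snap('wrist','w13.png');t,_=snap('top','t13.png')
u,v=proj('wrist',[.433,.308,.007],k).astype(int);print(u,v)
y=cv2.resize(b[max(0,v-100):v+100,u-100:u+100],(400,400))
u,v=proj('top',[.44,.15,.05]).astype(int);print(u,v)
x=cv2.resize(a[90:290,105:395],(400,276));z=np.zeros((124,400,3),np.uint8)
o=np.clip(np.hstack([np.vstack([x,z]),y]).astype(float)*1.3,0,255).astype(np.uint8);cv2.imwrite('pics/c13.png',o[:,:,::-1])
E
```

```text
30.9 [0.434  0.3084 0.2119] [0.6414 0.2122 0.0159]
269 182
230 259
```

View pics/c13.png

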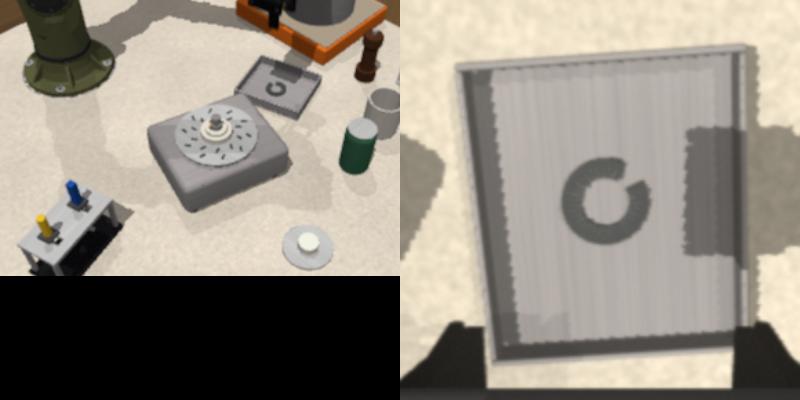

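The ring lies flat in the middle of the tray (a round outline at (606,200)), the pick hangs in its slot at (73,193), and the gripper is clear of everything. I'm handing it in.

```bash
python3 -c "
from bench import close_job
print(close_job())"
```

```text
the job is handed in; nothing more can be done
None
```

The job is done and handed in at about 31 s of the 72 s allowed. I took the pick, prised the ring past all three catches, hung the pick back, and laid the ring flat in the tray.

- **Prising:** I felt for the toe on the ledge, which took about 10 N (the steps were 1 mm), then slid it into the notch. The lifting force read about 11 N at most. The first lift left the catch on the +y side engaged. I lowered the toe 6 mm, moved it 3 mm towards the ring's end and lifted again, to about 18 mm by my reckoning against your 12–16 mm, and that freed it.
- **Gripper contact:** the gripper did not touch the ring until it was resting loosely on the catches.
- **Last checks:**
    - The ring lies flat near the middle of the tray.
    - All three catches are bare.
    - The pick's handle was within about 1 pixel of its starting place in both fixed views, checked just after I hung it.
    - The gripper is clear, with the force reading near zero.
    - In the last view, the brush and the other items in frame look undisturbed. The oil bottle and jar were outside it.

No check failed. The ring's height from the picture fit was only good to a few millimetres, so I judged whether it had passed the catches from which of them were still visible.

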